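# Stow a flanged setting die flange-down in its case pocket

## Robot

A 6-joint arm with a two-finger parallel gripper is mounted at the origin on the work surface. World frame = base frame: x ahead of the robot, y to its left, z up, the work surface at z = 0. Lengths are in m, angles in rad, forces in N, time in s.
With the tool pointing down it reaches from about 0.25 to 0.775 m from the base axis. Payload 4 kg.
Tool frame: the origin (TCP) lies midway between the tips of the shut fingers; the grasp point (between the pads) lies 19 mm behind it; z points along the fingers, y is the line along which they close (so a half turn about z gives the same grasp; the last joint's range is limited). The gripper opens to 94 mm and grips with 3 to 60 N. Pads are 16 mm wide; open, the fingers measure 119 mm over their backs; the gripper's body (75 mm by 177 mm) begins 78 mm behind the grasp point.
Start: joints at [1.01, 0.087, 1.371, -0, 1.684, -0.103], TCP at [0.243, 0.493, 0.184] pointing down, gripper open.
Joint ranges: [-3.1, 3.1], [-0.76, 2.03], [0.27, 2.55], [-1.08, 4.22], [0.17, 2.65], [-2.57, 2.57]. Speed limits (rad/s): [2.79, 2.79, 3.14, 3.14, 3.14, 3.14].

## Interface

Orientations are given as [roll, pitch, yaw] about the fixed x, y, z axes, in that order (R = Rz(yaw) Ry(pitch) Rx(roll)).
In Python, from bench import get_obs, snapshot, close_job gives the robot as it stands. The module is installed in compiled form; this text tells all that it offers.
- The arm moves only by the tool drive_tool, never from a script. Its argument "commands" is a list of rows, each a list of 6 numbers: the shift along the tool's x, y, z in units of 0.04 m (1.0 is 0.04 m), then the turn, a rotation vector about the tool's x, y, z in units of 0.1 rad (1.0 is 0.1 rad). In form: [[dx, dy, dz, wx, wy, wz], ...]. A call has 1 to 20 rows; each row shifts and turns the commanded pose from where the row before left it, along the tool's axes as they then stand; what a row does not reach is not made up. A row lasts 1/8 s, in which the tool goes at most 62.5 mm and 10.7 degrees, less where a joint would pass 70% of its speed; a pose out of reach is approached as far as the arm can. A call with a number of a shift or a turn outside -1 to 1 is refused whole. A call with a gripper value outside its range is refused whole. "gripper" is the closure, from 0 (fully open) to 1 (shut), set as the call begins (left out, the last holds). The fingers move at their own pace and stop on an object; the grip force is fixed at half the most. Time passes only in rows, so rows that do not move let the fingers close. It gives the time, the measured TCP pose, the force, the opening and the grip force at its end, in the units of the state.
- get_obs(): the state, without advancing time (a new reading comes with each control period).
- snapshot(name): name is "side" or "top" or "wrist"; returns a dict with "image" (420x560x3 uint8, blue, green, red), "range_z" (420x560 float32, m along the optical axis (not along the pixel's ray), 0 where there is no reading), "fx", "fy", "cx", "cy" (pixels), "rvec" (rotation vector, rad) and "tvec" (3), from world to camera coordinates, as OpenCV has them. Camera axes: x right, y down, z forward; pixel columns grow to the right and rows downward; lengths in m; the calibration is good to about 2 mm. A picture is of the moment at which its call begins.
- close_job(): hands the job in; it is judged then, once.
The state is a dict: "time": time; "joint_positions": joint angles; "qvel": joint speeds; "joint_torque": joint torques, N m; "tool_pos": TCP position; "ee_rot": TCP orientation; "wrist_force": force on the tool from outside, world axes, zero at the start; "wrist_torque": the same for the moment, N m; "width": finger opening in m; "finger_force": force on a finger pad.
Only numpy, scipy, OpenCV 4.12 (cv2) and the standard library are available. Lean on these libraries where they do the work, as an engineer would, in place of code of your own. Each camera call takes 0.05 s, during which the arm holds its last target. There are 200 camera calls.

## Task

Two identical flanged steel setting dies stand on the shelf, one on its flange and one upside down. Put the one that stands on its flange into the round pocket of the open aluminium case, flange down and fully home on the pocket floor. Set it in rather than dropping it, and leave the upside-down die standing where it is.

Things in the scene. Friction and masses are not known exactly. Their poses are not given: they have to be found in the camera images.
- die_mid (a point): The die to stow: a steel part 70 mm tall, about 0.4 kg, with a round flange 54 mm across and 8 mm thick at its bottom and a plain cylindrical stem 28 mm across rising 62 mm from it. It stands on its flange, stem up; its origin is the middle of the die, on its axis, half-way up (35 mm above what it stands on), z points from the flange up the stem.
- other_die_mid (a point): The other die, of the same shape and size but standing upside down on its stem with the flange on top (z up, towards the flange), at least 100 mm from the first; easily tipped; its origin is the middle of the die, on its axis, half-way up (35 mm above what it stands on).
- pocket (a point): Centre of the floor of the round pocket, 78 mm across, 10 mm deep, in a fixed grey insert in one half of the open case's base (150 mm along x, 260 mm along y; fixed). The floor is 30 mm above the shelf, the insert's top and the case rim 40 mm. z is up; x points to the lid, which lies opened flat and no higher than the rim. The other half has an empty square pocket (74 mm), not to be used.
Things that resemble listed ones, but are neither listed nor needed, are in the scene too. What is shaped like the part that bears other_die_mid but brown is not meant. What is shaped like the part that bears die_mid but red is not meant.

How it is judged:
On the way:
1. the die is lifted clear of the shelf (height (world z) of die_mid above 0.072 m), for 0.1 s.
At the end, for the whole second after the job is handed in: The die stands at rest in the round pocket, flange down and stem up (within 7 degrees of upright), flange on the pocket floor (middle of the die within 4 mm of 35 mm above it) and within 16 mm of the pocket's centre; the other die still stands upside down within 30 mm of where it was (horizontal distance between die_mid and pocket below 0.016 m and z of die_mid in the frame of pocket between 0.031 and 0.039 m and angle between die_mid's own z axis and vertical below 0.12 rad and linear speed of die below 0.02 m/s and distance of other_die_mid from where it was at the start of the episode below 0.03 m and angle between other_die_mid's own z axis and vertical below 0.2 rad); the robot touches nothing.
It fails at once if the die is dropped (let go and falling faster than 0.55 m/s, about 15 mm) (linear speed of die above 0.55 m/s and contact force between the fingers and die below 0.05 N).
It fails at once if the upside-down die is moved more than 30 mm or tipped (distance of other_die_mid from where it was at the start of the episode above 0.03 m or angle between other_die_mid's own z axis and vertical above 0.3 rad).
It also fails if it takes over 32 s, if anything falls off the work surface, if the arm or the gripper's body presses on something with over 40 N, if the wrist force passes 120 N, or if a joint passes its speed limit or range.

## Working session

There is one attempt and no reset: what is moved stays moved. The work goes in short steps, Python scripts to look and compute and a tool call to move; the robot and the scene stay as the last step left them, time stands still between calls to the robot, and variables do not carry over. Pictures are saved under pics/ and viewed, at most 10 in all, crops included, and the job is handed in when it is done.

Besides the shell and the picture viewer there is one more tool, called after "Call:" as a command line: name --pt "numbers of a row" for each row, then --argument value for the rest. drive_tool: Moves the arm, as the interface text tells. Its arguments: {"type":"object","properties":{"commands":{"type":"array"},"gripper":{"type":"number"}},"required":["commands"]}

```bash
mkdir -p pics
cat > h.py <<'E'
import cv2, numpy as np, pickle
from bench import get_obs, snapshot, close_job
def snap(n,f):
    s=snapshot(n); cv2.imwrite('pics/'+f+'.png',s['image']); pickle.dump(s,open('pics/'+f+'.pkl','wb')); return s
def cloud(s):
    z=s['range_z']; v,u=np.indices(z.shape)
    P=np.stack([(u-s['cx'])/s['fx']*z,(v-s['cy'])/s['fy']*z,z],-1)
    R=cv2.Rodrigues(np.array(s['rvec'],float))[0]
    W=(P-np.array(s['tvec']).ravel())@R   # R^T (P-t)
    W[z==0]=np.nan
    return W
E
python3 - <<'E'
from h import *
for n in ('top','side'): snap(n,n+'1')
print(get_obs())
E
```

```text
{'time': 0.1, 'joint_positions': array([ 1.00989980e+00,  8.78925169e-02,  1.37204502e+00,  2.29791834e-05,
        1.68357716e+00, -1.03136484e-01]), 'qvel': array([-0.00082424, -0.00122444, -0.00320642,  0.00059666, -0.00071169,
       -0.00046133]), 'joint_torque': array([ 2.47116666e-03, -3.41252804e+01, -3.03301585e+01,  7.20054097e-02,
        3.04457475e-02, -8.14783812e-05]), 'tool_pos': array([0.24281078, 0.49293662, 0.18294447]), 'ee_rot': array([-3.13968317e+00, -2.20598923e-04,  2.68383496e+00]), 'wrist_force': array([ 0.15973816, -0.2769494 , -0.23225829]), 'wrist_torque': array([ 0.04679312, -0.02331664,  0.02705607]), 'finger_force': 0.0, 'width': 0.0940064164737307}
```

View pics/top1.png

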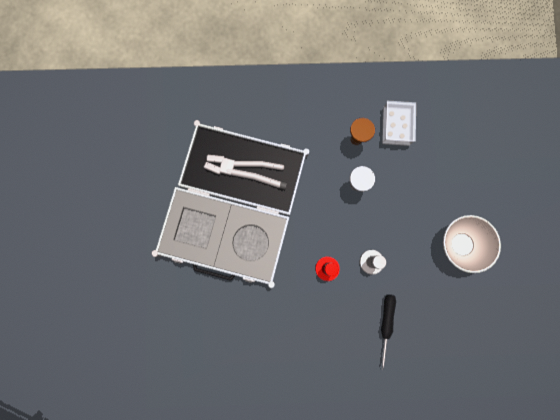

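View pics/side1.png

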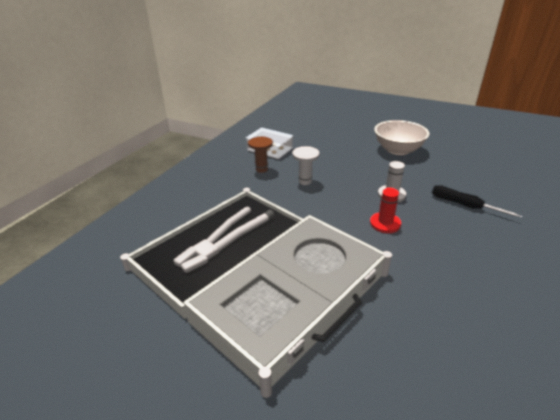

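Top view: the candidates are the white stem-up die (373,262), the red stem-up one (328,269), the white flange-up die (362,179) and the brown flange-up one (362,130). The white one at (373,262) fits die_mid: it is steel-coloured with a wide flange below. The white one at (362,179) is the other die. The round pocket is at (251,243) and the square one at (195,228). I'll measure these and confirm with a crop.

```bash
cat > m.py <<'E'
from h import *
s=pickle.load(open('pics/top1.pkl','rb')); W=cloud(s); I=s['image']
def show(n,u,v,r,lo,hi,):
    w=W[v-r:v+r,u-r:u+r].reshape(-1,3); w=w[(w[:,2]>lo)&(w[:,2]<hi)]
    c,rad=cv2.minEnclosingCircle(w[:,:2].astype(np.float32)); print(n,len(w),'circle',np.round(c,4),round(rad,4),'medz',np.median(w[:,2]).round(4),'mean',w.mean(0).round(4))
show('die stem top',375,262,16,.062,.08)
show('die flange',373,262,16,.004,.014)
show('red stem',328,269,16,.062,.08)
show('red flange',328,269,16,.004,.014)
show('other',362,179,16,.062,.08)
show('brown',362,130,16,.062,.08)
show('pocket floor',251,243,22,.02,.0345)
for p in [(251,243),(195,228),(270,283),(156,254),(288,217),(180,190),(230,225),(472,245),(400,120),(330,330)]: print(p,W[p[1],p[0]].round(4))
print('shelf range z',np.nanpercentile(W[...,2],[1,50,99]))
a=cv2.resize(I[110:300,300:430],None,fx=3,fy=3,interpolation=cv2.INTER_CUBIC)
b=cv2.resize(cv2.imread('pics/side1.png')[120:240,240:440],None,fx=2,fy=2)
o=np.zeros((570,790,3),np.uint8); o[:570,:390]=a; o[:240,390:790]=b; cv2.imwrite('pics/crop1.png',o)
E
python3 m.py
```

```text
die stem top 149 circle [ 0.4676 -0.2471] 0.014 medz 0.0708 mean [ 0.4678 -0.2464  0.0704]
die flange 265 circle [ 0.4725 -0.2534] 0.043 medz 0.0089 mean [ 0.4675 -0.2412  0.0088]
red stem 144 circle [ 0.4558 -0.1472] 0.014 medz 0.0711 mean [ 0.4557 -0.1467  0.0708]
red flange 278 circle [ 0.4634 -0.1454] 0.039 medz 0.0087 mean [ 0.4567 -0.1433  0.0086]
other 493 circle [ 0.6452 -0.223 ] 0.0274 medz 0.0706 mean [ 0.6451 -0.222   0.0706]
brown 475 circle [ 0.7545 -0.2295] 0.0273 medz 0.0707 mean [ 0.7534 -0.2288  0.0705]
pocket floor 972 circle [0.5177 0.022 ] 0.039 medz 0.0311 mean [0.5176 0.0219 0.0311]
(251, 243) [0.5152 0.0206 0.0298]
(195, 228) [0.5516 0.1427 0.0321]
(270, 283) [ 0.4283 -0.019   0.0419]
(156, 254) [0.4971 0.2251 0.0397]
(288, 217) [ 0.5693 -0.0622  0.0385]
(180, 190) [0.6378 0.1765 0.03  ]
(230, 225) [0.5551 0.0648 0.0408]
(472, 245) [ 0.4972 -0.4779  0.0077]
(400, 120) [ 0.7851 -0.3254  0.0362]
(330, 330) [ 0.3199 -0.1481  0.0016]
shelf range z [-7.55639188e-01  6.61514938e-04  4.27106045e-02]
```

View pics/crop1.png

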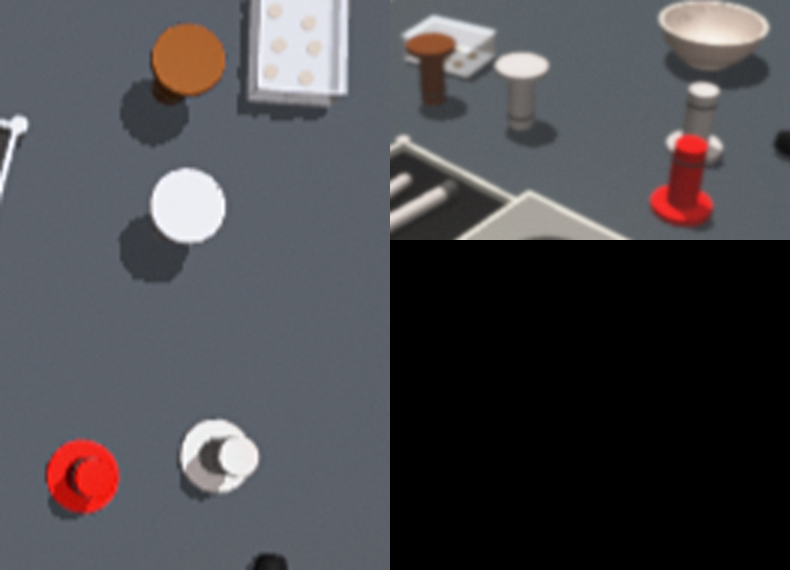

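The crop confirms the target: the steel die standing on its flange is at top-view pixel (373,262), and the stem radius (14 mm) and heights (71 and 9 mm) match. Die is at (0.468,-0.247), pocket at (0.518,0.022), and the floor at z 0.031 with radius 39 mm also fits. Next I turn so the fingers close along world x, away from the red one, and go above the die.

Call:
drive_tool --pt "0 0 0 0 0 0.93" --pt "0 0 0 0 0 0.93" --pt "0 0 0 0 0 0.93" --pt "0 0 0 0 0 0.93" --pt "0 0 0 0 0 0.93" --pt "0 0 0 0 0 0.93" --pt "0 0 0 0 0 0.93" --pt "0 0 0 0 0 0.93" --pt "0 0 0 0 0 0.93" --pt "0 0 0 0 0 0.93" --pt "0 0 0 0 0 0.93" --pt "0 0 0 0 0 0.9" --gripper 0.35

```text
time: 1.6
tool_pos: [0.2429, 0.4931, 0.1833]
ee_rot: [-3.141, 0.001, 1.568]
wrist_force: [-0.2, 0.4, 0.4]
width: 0.0609
finger_force: 0.0
```

Call:
drive_tool --pt "-0.92 0.28 0 0 0 0" --pt "-0.92 0.28 0 0 0 0" --pt "-0.92 0.28 0 0 0 0" --pt "-0.92 0.28 0 0 0 0" --pt "-0.92 0.28 0 0 0 0" --pt "-0.92 0.28 0 0 0 0" --pt "-0.92 0.28 0 0 0 0" --pt "-0.92 0.28 0 0 0 0" --pt "-0.92 0.28 0 0 0 0" --pt "-0.92 0.28 0 0 0 0" --pt "-0.92 0.28 0 0 0 0" --pt "-0.92 0.28 0 0 0 0" --pt "-0.92 0.28 0 0 0 0" --pt "-0.92 0.28 0 0 0 0" --pt "-0.92 0.28 0 0 0 0" --pt "-0.92 0.28 0 0 0 0" --pt "-0.92 0.28 0 0 0 0" --pt "-0.92 0.28 0 0 0 0" --pt "-0.92 0.28 0 0 0 0" --pt "-0.92 0.28 0 0 0 0"

```text
time: 4.1
tool_pos: [0.4671, -0.2437, 0.1833]
ee_rot: [-3.141, -0.001, 1.571]
wrist_force: [-0.4, -0.4, -0.3]
width: 0.0611
finger_force: 0.0
```

Run:
```python
from h import *
s=snap('wrist','w1'); W=cloud(s); o=get_obs(); print({k:o[k] for k in('time','tool_pos','ee_rot','width')})
m=(W[...,2]>.064)&(W[...,2]<.08)&(np.hypot(W[...,0]-.4676,W[...,1]+.2465)<.04)
w=W[m]; print(len(w)); 
if len(w): print(cv2.minEnclosingCircle(w[:,:2].astype(np.float32)),w.mean(0))
```

```text
{'time': 4.15, 'tool_pos': array([ 0.46771164, -0.24806272,  0.18247046]), 'ee_rot': array([-3.14064171e+00,  2.70492492e-03,  1.56725023e+00]), 'width': 0.06094825031565932}
555
((0.4660183787345886, -0.24723318219184875), 0.013978328555822372) [ 0.4662157  -0.24654747  0.07039656]
```

View pics/w1.png

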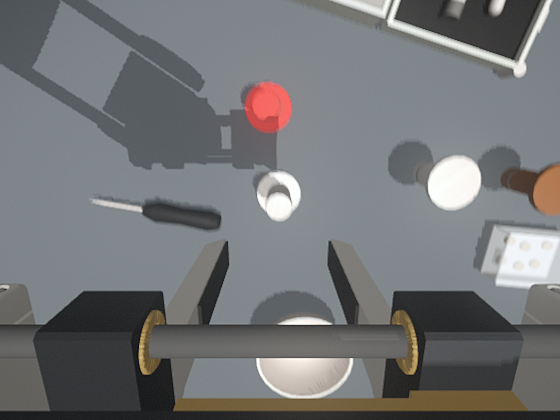

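The wrist view shows the die's stem top at (279,206), centred between the fingers (x≈228 and 328). The red one is well aside at (268,107) and the screwdriver is clear. The close-up measurement agrees within 2 mm, so I go down and grip.

Call:
drive_tool --pt "0 0 0.75 0 0 0" --pt "0 0 0.75 0 0 0" --pt "0 0 0.7 0 0 0" --pt "0 0 0.6 0 0 0" --pt "0 0 0.5 0 0 0" --pt "0 0 0.3 0 0 0" --pt "0 0 0.2 0 0 0" --pt "0 0 0 0 0 0" --pt "0 0 0 0 0 0"

```text
time: 5.28
tool_pos: [0.4677, -0.2429, 0.0328]
ee_rot: [3.14, 0.001, 1.571]
wrist_force: [0.3, -0.2, 0.1]
width: 0.061
finger_force: 0.0
```

Call:
drive_tool --pt "0 0 0 0 0 0" --pt "0 0 0 0 0 0" --pt "0 0 0 0 0 0" --pt "0 0 0 0 0 0" --pt "0 0 0 0 0 0" --pt "0 0 0 0 0 0" --pt "0 0 0 0 0 0" --pt "0 0 0 0 0 0" --gripper 1

```text
time: 6.28
tool_pos: [0.467, -0.2426, 0.032]
ee_rot: [-3.141, -0.0, 1.571]
wrist_force: [0.5, 0.9, 1.1]
width: 0.0272
finger_force: 30.0
```

Call:
drive_tool --pt "0 0 -0.3 0 0 0" --pt "0 0 -0.6 0 0 0" --pt "0 0 -0.7 0 0 0" --pt "0 0 -0.7 0 0 0" --pt "0 0 -0.5 0 0 0" --pt "0 0 -0.2 0 0 0" --pt "0 0 0 0 0 0"

```text
time: 7.15
tool_pos: [0.4672, -0.2426, 0.152]
ee_rot: [3.141, -0.0, 1.571]
wrist_force: [0.6, -0.4, -4.0]
width: 0.0273
finger_force: 30.0
```

Run:
```python
from h import *
o=get_obs(); print({k:o[k] for k in('time','tool_pos','ee_rot','width','finger_force','wrist_force')})
```

```text
{'time': 7.15, 'tool_pos': array([ 0.46717245, -0.24259358,  0.15197631]), 'ee_rot': array([ 3.14130282e+00, -2.37138185e-05,  1.57083773e+00]), 'width': 0.02731624880260896, 'finger_force': 29.997561872005463, 'wrist_force': array([ 0.55067578, -0.36431189, -3.98736376])}
```

The 4 N of weight shows the die is held. Over to the pocket.

Call:
drive_tool --pt "0.35 0.07 0 0 0 0" --pt "0.6 0.11 0 0 0 0" --pt "0.8 0.15 0 0 0 0" --pt "0.8 0.15 0 0 0 0" --pt "0.8 0.15 0 0 0 0" --pt "0.8 0.15 0 0 0 0" --pt "0.8 0.15 0 0 0 0" --pt "0.8 0.15 0 0 0 0" --pt "0.6 0.11 0 0 0 0" --pt "0.37 0.08 0 0 0 0" --pt "0 0 0 0 0 0" --pt "0 0 0 0 0 0" --pt "0 0 0 0 0 0"

```text
time: 8.78
tool_pos: [0.5178, 0.0253, 0.1519]
ee_rot: [-3.141, 0.0, 1.569]
wrist_force: [0.4, 0.6, -3.8]
width: 0.0272
finger_force: 30.0
```

Run:
```python
from h import *
o=get_obs(); print({k:o[k] for k in('time','tool_pos','ee_rot','width','finger_force','wrist_force')})
a=snap('wrist','w2'); b=snap('side','s2')
W=cloud(a); 
for lo,hi in((.12,.135),(.18,.2)):
    m=(W[...,2]>lo)&(W[...,2]<hi)&(np.hypot(W[...,0]-.5177,W[...,1]-.022)<.04)
    w=W[m]; print(lo,len(w)); 
    if len(w): print(cv2.minEnclosingCircle(w[:,:2].astype(np.float32)),w.mean(0))
cv2.imwrite('pics/ws2.png',np.hstack([cv2.resize(a['image'],(400,300)),cv2.resize(b['image'],(400,300))]))
```

```text
{'time': 8.775, 'tool_pos': array([0.51779095, 0.02532603, 0.15193771]), 'ee_rot': array([-3.14147967e+00,  2.49685556e-04,  1.56948102e+00]), 'width': 0.027178534225968574, 'finger_force': 29.997628927230835, 'wrist_force': array([ 0.35317986,  0.5751653 , -3.78795159])}
0.12 1787
((0.5173449516296387, 0.02117929980158806), 0.02698608487844467) [0.51712073 0.03274431 0.12848712]
0.18 2613
((0.5172250866889954, 0.03263311833143234), 0.02600942738354206) [0.51728861 0.02559714 0.19008719]
```

View pics/ws2.png

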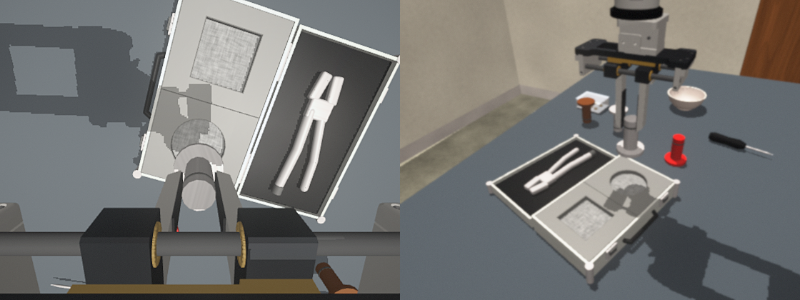

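The picture shows the die upright in the fingers, with the flange over the round pocket (wrist half of the composite, pocket around (200,135)). The flange centre measures (0.517,0.021), about 1 mm from the pocket centre. I lower it 85 mm, then creep.

Call:
drive_tool --pt "0 0 0.4 0 0 0" --pt "0 0 0.5 0 0 0" --pt "0 0 0.5 0 0 0" --pt "0 0 0.4 0 0 0" --pt "0 0 0.2 0 0 0" --pt "0 0 0.1 0 0 0" --pt "0 0 0 0 0 0" --pt "0 0 0 0 0 0"

```text
time: 9.88
tool_pos: [0.5185, 0.0262, 0.0688]
ee_rot: [3.14, -0.0, 1.571]
wrist_force: [-0.4, 0.5, -4.1]
width: 0.0271
finger_force: 30.0
```

Call:
drive_tool --pt "0 0 0.04 0 0 0" --pt "0 0 0.04 0 0 0" --pt "0 0 0.04 0 0 0" --pt "0 0 0 0 0 0" --pt "0 0 0 0 0 0"

```text
time: 10.5
tool_pos: [0.5179, 0.0262, 0.0631]
ee_rot: [3.142, -0.0, 1.571]
wrist_force: [0.0, 0.4, -3.7]
width: 0.0272
finger_force: 30.0
```

Call:
drive_tool --pt "0 0 0.03 0 0 0" --pt "0 0 0 0 0 0" --pt "0 0 0 0 0 0"

```text
time: 10.88
tool_pos: [0.518, 0.0262, 0.0621]
ee_rot: [3.141, -0.0, 1.571]
wrist_force: [0.1, -0.4, -3.0]
width: 0.0275
finger_force: 30.0
```

Call:
drive_tool --pt "0 0 0.02 0 0 0" --pt "0 0 0 0 0 0" --pt "0 0 0 0 0 0"

```text
time: 11.25
tool_pos: [0.518, 0.0262, 0.062]
ee_rot: [3.141, -0.0, 1.571]
wrist_force: [-2.2, 0.5, 3.2]
width: 0.027
finger_force: 30.0
```

The force turned from -4 to +3 N, so the die rests on the floor. I open the gripper and withdraw.

Call:
drive_tool --pt "0 0 0 0 0 0" --pt "0 0 0 0 0 0" --pt "0 0 0 0 0 0" --pt "0 0 0 0 0 0" --pt "0 0 0 0 0 0" --pt "0 0 0 0 0 0" --gripper 0.3

```text
time: 12.0
tool_pos: [0.5179, 0.0262, 0.0612]
ee_rot: [3.142, -0.0, 1.571]
wrist_force: [0.1, -0.7, 0.2]
width: 0.0654
finger_force: 0.0
```

Call:
drive_tool --pt "0 0 -0.3 0 0 0" --pt "0 0 -0.6 0 0 0" --pt "0 0 -0.8 0 0 0" --pt "0 0 -0.8 0 0 0" --pt "0 0 -0.8 0 0 0" --pt "0 0 -0.5 0 0 0" --pt "0 0 0 0 0 0" --pt "0 0 0 0 0 0"

```text
time: 13.0
tool_pos: [0.5175, 0.0262, 0.2125]
ee_rot: [-3.141, -0.0, 1.571]
wrist_force: [0.6, -0.3, -0.4]
width: 0.0658
finger_force: 0.0
```

Run:
```python
from h import *
a=snap('wrist','w3'); b=snap('side','s3')
W=cloud(a); d=np.hypot(W[...,0]-.5177,W[...,1]-.022)
for lo,hi in((.034,.0395),(.09,.108)):
    m=(W[...,2]>lo)&(W[...,2]<hi)&(d<.032); w=W[m]; print(lo,len(w))
    if len(w): print(cv2.minEnclosingCircle(w[:,:2].astype(np.float32)),w.mean(0),np.median(w[:,2]))
m=(W[...,2]>.062)&(W[...,2]<.08)&(np.hypot(W[...,0]-.645,W[...,1]+.222)<.05); w=W[m]; print('other',len(w),len(w) and cv2.minEnclosingCircle(w[:,:2].astype(np.float32)))
cv2.imwrite('pics/ws3.png',np.hstack([cv2.resize(a['image'],(400,300)),cv2.resize(b['image'],(400,300))]))
```

```text
0.034 682
((0.5170586705207825, 0.021709557622671127), 0.02694416046142578) [0.51715825 0.02949941 0.03835738] 0.03845852733514192
0.09 580
((0.5172635316848755, 0.021607598289847374), 0.01393395010381937) [0.51721493 0.02257243 0.10020146] 0.10061116716271006
other 611 ((0.6431959271430969, -0.22218772768974304), 0.027542827650904655)
```

View pics/ws3.png

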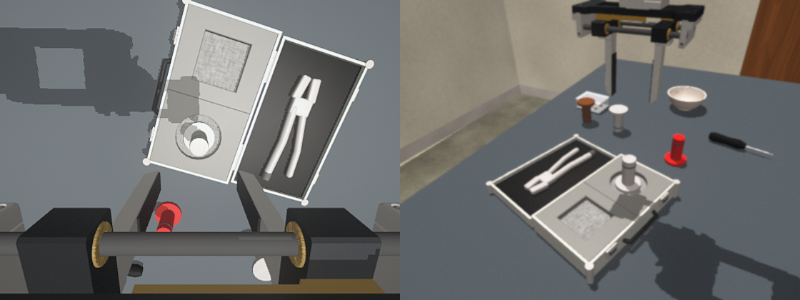

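The die stands upright in the round pocket (wrist half, (198,138)): flange top at z 0.038, stem top at 0.1005, centred within about 1 mm. The other die still stands in place. Handing in.

```bash
python3 -c "from bench import close_job; print(close_job())"
```

```text
the job is handed in; nothing more can be done
None
```

The job is handed in: the die stands upright on the floor of the round pocket, within about 1 mm of its centre, and the upside-down die was left standing where it was; the hand-in call returned no verdict.

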